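# Rack the brass plate and hold the plate cage's gate open

### The arm

A 6-joint arm with a two-finger parallel gripper is mounted at the origin on the work surface. World frame = base frame: x ahead of the robot, y to its left, z up, the work surface at z = 0. Lengths are in mm, angles in rad, forces in N, time in s.
With the tool pointing down it reaches from about 350 to 975 mm from the base axis. Payload 7.1 kg.
Tool frame: the origin (TCP) lies midway between the tips of the shut fingers; the grasp point (between the pads) lies 19 mm behind it (ctrl.grip_depth is the distance from the TCP to the grasp point, in mm); z points along the fingers, y is the line along which they close (so a half turn about z gives the same grasp; the last joint's range is limited). The gripper opens to 88 mm and grips with 3 to 60 N. Pads are 20 mm wide; open, the fingers measure 115 mm over their backs; the gripper's body (75 mm by 178 mm) begins 61 mm behind the grasp point.
Start: joints at [-1.297, 0.423, 1.63, -0, 1.089, -0.019], TCP at [180.414, -598.377, 200.675] pointing down, gripper open.
Joint ranges: [-3, 3], [-0.9, 2.11], [0.09, 2.58], [-1.31, 4.45], [0.11, 2.69], [-2.54, 2.54]. Speed limits (rad/s): [2.39, 2.39, 3.01, 3.14, 3.14, 3.14].

### API

Orientations are given as a rotation vector (axis times angle).
In Python, from workcell import ctrl, cams gives the robot as it stands.
- The arm moves only by the tool move_arm, never from a script. Its argument "steps" is a list of rows, each a list of 3 entries, a list of its own where there are three numbers: the shift along the tool's x, y, z in units of 25 mm (1.0 is 25 mm), then the turn about the tool's z in units of 5 degrees (1.0 is 5 degrees), then the closure, from 0 (fully open) to 1 (shut). A call has 1 to 20 rows; each row shifts and turns the commanded pose from where the row before left it, along the tool's axes as they then stand; what a row does not reach is not made up. A row lasts 1/12 s, in which the tool goes at most 41.7 mm and 7.16 degrees, less where a joint would pass 70% of its speed; a pose out of reach is approached as far as the arm can. A call is refused whole if a number of a shift passes 1 or a number of a turn 1, either way. A call with a gripper value outside its range is refused whole. The fingers move at their own pace and stop on an object; the grip force is fixed at half the most. Time passes only in rows, so rows that do not move let the fingers close. It gives the time, the measured TCP pose, the force, the opening and the grip force at its end, in the units of the state.
- ctrl.get_obs(): the state, without advancing time (a new reading comes with each control period).
- cams.get_image(name): name is "scene" or "top"; returns a dict with "image" (480x640x3 uint8, red, green, blue), "camera_matrix" (3x3 intrinsics, pixels), "xyz" and "rotation" of the camera in the world. Camera axes: x right, y down, z forward; pixel columns grow to the right and rows downward; lengths in mm; the calibration is good to about 2 mm. A picture is of the moment at which its call begins. There is no depth.
- ctrl.close_job(): hands the job in; it is judged then, once.
Trained networks look in the newest picture that a camera, given by its name, has taken for a name from the list of things; names that differ only in an ending like _2 or _b are one class to them, and where a whole thing is asked for, a point or a joint stands for the part that bears it (a point fixed in the world has none). Each returns a list of dicts, best first, with "p" (0 to 1); they miss things now and then, are a little off and sometimes report something else, mostly with a low value. They report only what shows in the picture. A call takes as long as a camera call. They do not tell look-alikes from the thing itself.
- cams.boxes_of(camera, thing): "rect" ([centre column, centre row, width, height] in pixels, round what is visible of it).
- cams.cut_out(camera, thing): "pixels" (480x640 bool, what is visible of it) and "rect" ([centre column, centre row, width, height] in pixels, round what is visible of it).
The state is a dict: "t": time; "qpos": joint angles; "qvel": joint speeds; "joint_torque": joint torques, N m; "ee_pos": TCP position; "orientation": TCP orientation; "ft_force": force on the tool from outside, world axes, zero at the start; "moment": the same for the moment, N m; "width": finger opening in mm; "grasp_force": force on a finger pad.
Only numpy, scipy, OpenCV 4.12 (cv2) and the standard library are available. Lean on these libraries where they do the work, as an engineer would, in place of code of your own. Each camera call takes 0.05 s, during which the arm holds its last target. There are 200 camera calls.

### The job

Lift the brass plate off the little easel and stand it on edge, fully down in the empty slot of the wooden rack next to the other two plates, and let go of it. Then squeeze in the red catch on top of the plate cage, after it the blue one, and swing the cage's gate by its handle post past its detent until it stands wide open, about square to the cage's front. The gate springs back if released, so finish while still holding it wide by the post for the goldsmith to slide the rack in; do not drop the plate or shift the other things on the bench.

Things in the scene. Friction and masses are not known exactly. Their poses are not given: they have to be found in the camera images.
- brass_plate: Brass plate 90 wide x 80 high x 8 mm thick, 0.3 to 0.5 kg. Origin: middle of its bottom face; its z runs up the plate to the top edge, y along the width, x along the thickness. At the start it leans 30 degrees from upright on the easel, top edge towards the robot (its z tilts to the easel's -x), origin 24 mm above the table.
- easel: Small fixed wooden easel, base 90 x 90 x 8 mm. Its backrest, 60 mm wide and 8 mm thick, lies under the leaning brass plate (-x side) and reaches 44 mm up the plate, leaving the upper 36 mm free on both faces. A 6 mm lip stands before the plate's bottom edge. Origin: centre of the base's underside, z up.
- rack: Fixed wooden rack 146 (x) x 70 (y) x 38 mm high. Three slots across it, 50 mm apart along x, each 14 mm wide, 60 mm long, 30 mm deep, floor 8 mm above the table. A plate stands with its thickness along the rack's x. Middle slot: copper plate; far (+x) slot: steel plate; the slot nearest the robot (-x) is empty. Origin: centre of the underside.
- rack_slot (a point): Centre of the floor of the rack's empty slot; axes as the rack (x across the slot, y along it, z up). A plate that stands home in it has its origin here. The copper plate's near face is 46 mm beyond.
- copper_plate: Copper plate, same size, standing in the rack's middle slot. Origin: middle of its bottom face. Leave it.
- steel_plate: Silvery plate, same size, standing in the rack's far slot. Origin: middle of its bottom face. Leave it.
- cage: Fixed grey steel plate cage, 190 deep (x) x 290 wide (y) x 170 mm high, with a green barred gate over its -x face. Origin: centre of its underside, z up, -x is its front. A low 24 mm wide, 8 mm high foot on the table reaches 95 mm out from its front near the hinge and carries the gate's detent, a sprung ball.
- gate (a joint): Gate angle, rad: 0 shut, grows as it swings out to the robot, counter-clockwise from above; stop at 1.65. Gate 260 mm wide, top 165 mm above the table, hinged at the cage's -y end, locked by both catches. A damped spring closes it (0.1 N m shut, 0.4 N m wide); at 0.65 to 0.85 rad it rides over a sprung detent (about 10 N at the handle) and, let go beyond, sinks back to it.
- gate_hinge (a point): Point on the gate's vertical hinge axis, 165 mm above the table.
- handle_post: The round brass sleeve of the gate's handle post, 14 mm in diameter, free to turn about its own upright axis, so that a gripper can keep its heading while the gate swings. Its origin lies on that axis at table height.
- gate_handle (a point): Grip point of the gate's handle: an upright round brass post 14 mm in diameter standing 45 mm in front of the gate, free from 144 to 200 mm above the table; the point lies on its axis 185 mm above the table, 142 mm from the hinge axis. It moves with the gate on that radius. The point's axes turn with the gate.
- catch_red: Red squeeze catch at the front of the cage's top, 75 mm left or right of its middle. Two upright tabs, 22 (x) x 8 (y) x 36 mm, tops 40 mm over the cage top, outer faces 44 mm apart. Pinched together along y each slides in up to 12 mm (4 N friction), stays in, and frees the gate from 5 mm. Gate keepers stand 30 mm before it, 200 mm high. Origin: centre of its underside; axes as the cage.
- red_grip (a point): Midpoint between the red tabs, 30 mm above the cage top (200 mm above the table).
- red_left (a joint): How far the red catch's +y tab is pushed in, m: 0 out, 0.012 fully in.
- red_right (a joint): How far the red catch's -y tab is pushed in, m: 0 out, 0.012 fully in.
- catch_blue: Blue side-squeeze catch, built like the red one. Origin: centre of its underside; axes as the cage.
- blue_grip (a point): Midpoint between the blue tabs, 30 mm above the cage top (200 mm above the table).
- blue_left (a joint): How far the blue catch's +y tab is pushed in, m: 0 out, 0.012 fully in.
- blue_right (a joint): How far the blue catch's -y tab is pushed in, m: 0 out, 0.012 fully in.
- hammer: Chasing hammer, 240 mm long, lying on the bench. Bystander; origin below its middle.
- jar: Amber glass jar with brass cap, 56 mm across, 80 mm high. Bystander; origin under its centre.
- tool_pot: Blue ceramic pot of hand tools, 72 mm across, 170 mm high. Bystander; origin under its centre.
- mandrel: Steel ring mandrel, an upright cone on a 70 mm foot, 150 mm high. Bystander; origin under its centre.
- bench_block: Steel bench block 65 x 65 x 22 mm. Bystander; origin under its centre.
Not all that is in view belongs to the job. What is shaped like the rack but pink is not meant.

How it is judged:
By the outcome, as a careful person would: the job done as asked, in the order asked, and still so for the second after the job is handed in, while the arm keeps its last pose, push and grip.
It also fails if it takes over 54 s, if anything falls off the work surface, if the arm or the gripper's body presses on something with over 40 N, if the wrist force passes 120 N, or if a joint passes its speed limit or range.

## Working session

There is one attempt and no reset: what is moved stays moved. The work goes in short steps, Python scripts to look and compute and a tool call to move; the robot and the scene stay as the last step left them, time stands still between calls to the robot, and variables do not carry over. Pictures are saved under pics/ and viewed, at most 10 in all, crops included, and the job is handed in when it is done.

Besides the shell and the picture viewer there is one more tool, called after "Call:" as name([rows], argument=value, ...), one row to a line, values as JSON. move_arm: Moves the arm, as the interface text tells. Its arguments: {"type":"object","properties":{"steps":{"type":"array"}},"required":["steps"]}

```bash
mkdir -p pics; ls; python3 - <<'E'
from workcell import ctrl,cams
import cv2,numpy as np
np.set_printoptions(precision=4,suppress=True)
for n in ("scene","top"):
    d=cams.get_image(n); cv2.imwrite(f"pics/{n}0.png",d["image"][:,:,::-1]); print(n,d["camera_matrix"],d["xyz"],d["rotation"])
    np.savez(f"{n}.npz",**d)
o=ctrl.get_obs(); print(o,ctrl.grip_depth)
E
```

```text
pics
scene [[556.7674   0.     316.8808]
 [  0.     556.7674 246.6836]
 [  0.       0.       1.    ]] [1181.5559 -452.3115 1234.3274] [-2.2375 -1.2319  0.4138]
top [[565.9861   0.     316.2055]
 [  0.     565.9861 241.4597]
 [  0.       0.       1.    ]] [ 349.9753   11.289  1750.6111] [-2.202   2.1503 -0.0965]
{'t': 0.1, 'qpos': array([-1.297 ,  0.4238,  1.6306, -0.    ,  1.0886, -0.019 ]), 'qvel': array([ 0.0013, -0.0005, -0.0025, -0.0006, -0.0025, -0.0001]), 'joint_torque': array([  0.0002, -54.5613, -27.4324,   0.0645,   0.0188,  -0.    ]), 'ee_pos': array([ 180.3026, -597.8929,  200.0004]), 'orientation': array([-3.1067, -0.4581,  0.0003]), 'ft_force': array([-0.5861, -0.2173,  0.6708]), 'moment': array([ 0.0152,  0.0141, -0.0122]), 'grasp_force': 0.0, 'width': 87.71794932724454} 18.700000000000003
```

View pics/scene0.png

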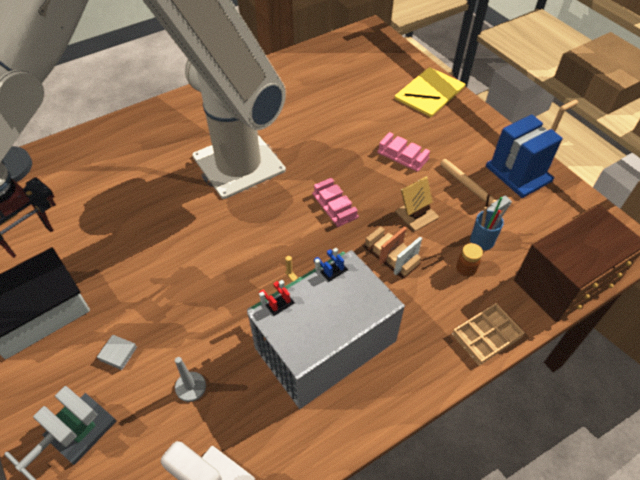

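View pics/top0.png

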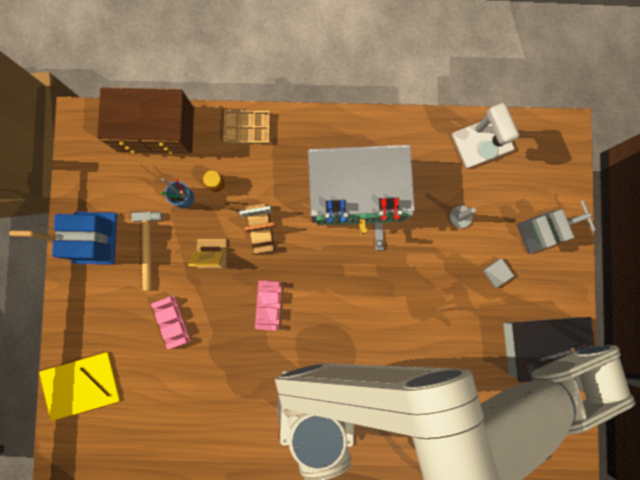

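The scene view shows the easel with the plate at (416,197), the rack at (397,250), and the cage at (327,325) with its red catch at (276,297) and blue catch at (331,262). In the top view the plate is at (208,258), the rack at (260,230), the cage at (361,185) and the handle at (362,226). I'll take enlarged crops and cut-outs next.

```bash
python3 - <<'E'
from workcell import ctrl,cams
import cv2,numpy as np,pickle
out={}
for n in ("scene","top"):
    for t in ("brass_plate","easel","rack","copper_plate","steel_plate","cage","catch_red","catch_blue","handle_post","gate"):
        try: r=cams.cut_out(n,t)
        except Exception as e: print(n,t,e); continue
        out[n,t]=r
        print(n,t,[(round(float(k["p"]),2),np.round(k["rect"]).astype(int).tolist(),int(k["pixels"].sum())) for k in r[:3]])
pickle.dump(out,open("cut.pkl","wb"))
a=cv2.imread("pics/scene0.png")[160:330,245:445]; cv2.imwrite("pics/s1.png",cv2.resize(a,None,fx=3.5,fy=3.5,interpolation=cv2.INTER_CUBIC))
a=cv2.imread("pics/top0.png")[140:280,180:420]; cv2.imwrite("pics/t1.png",cv2.resize(a,None,fx=3.33,fy=3.33,interpolation=cv2.INTER_CUBIC))
E
```

```text
scene brass_plate []
scene easel [(0.97, [416, 219, 43, 24], 581)]
scene rack [(0.91, [393, 255, 58, 53], 959), (0.88, [404, 150, 48, 37], 1009), (0.61, [334, 202, 47, 46], 1228)]
scene copper_plate [(0.67, [394, 245, 25, 31], 365), (0.53, [336, 258, 16, 18], 140), (0.26, [476, 187, 67, 53], 668)]
scene steel_plate [(0.86, [406, 254, 27, 36], 369)]
scene cage [(0.71, [326, 330, 152, 162], 14230), (0.71, [280, 298, 22, 32], 480)]
scene catch_red [(0.58, [277, 296, 29, 36], 493)]
scene catch_blue [(0.64, [332, 266, 33, 31], 453), (0.41, [278, 295, 33, 34], 481)]
scene handle_post [(0.65, [287, 266, 6, 16], 61)]
scene gate [(0.61, [295, 280, 102, 60], 544), (0.48, [417, 197, 31, 38], 685), (0.48, [471, 259, 26, 26], 573)]
top brass_plate [(0.89, [206, 258, 36, 13], 363), (0.54, [462, 219, 22, 24], 425), (0.46, [498, 273, 27, 31], 510)]
top easel [(0.84, [212, 254, 29, 27], 437), (0.5, [259, 229, 30, 48], 768)]
top rack [(0.74, [264, 230, 29, 50], 804), (0.69, [269, 306, 27, 50], 1094), (0.69, [171, 324, 39, 54], 1231)]
top copper_plate [(0.75, [258, 229, 30, 10], 195)]
top steel_plate [(0.72, [211, 255, 32, 24], 451), (0.64, [258, 212, 32, 9], 195), (0.43, [389, 205, 20, 27], 254)]
top cage [(0.78, [361, 196, 104, 107], 7271)]
top catch_red [(0.76, [391, 207, 18, 23], 326), (0.24, [147, 253, 34, 81], 885)]
top catch_blue [(0.75, [338, 210, 19, 22], 286)]
top handle_post [(0.3, [335, 210, 20, 22], 279), (0.24, [214, 181, 19, 22], 351), (0.22, [390, 208, 25, 20], 252)]
top gate [(0.91, [366, 224, 98, 24], 882)]
```

View pics/s1.png

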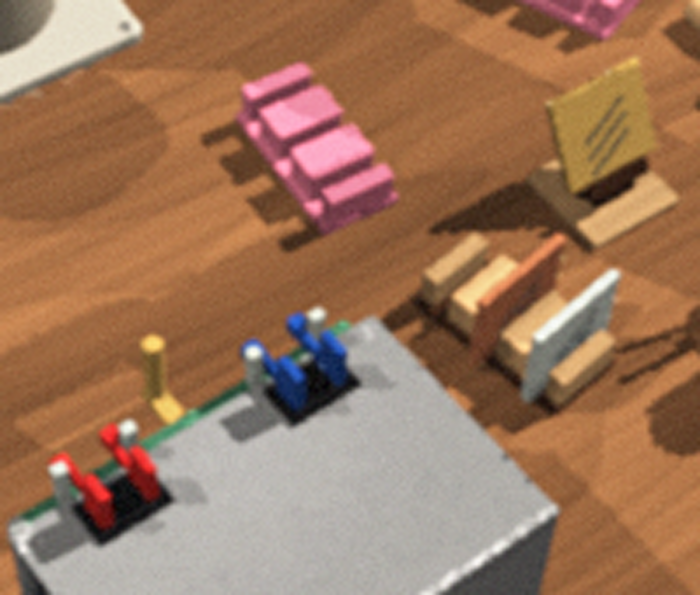

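View pics/t1.png

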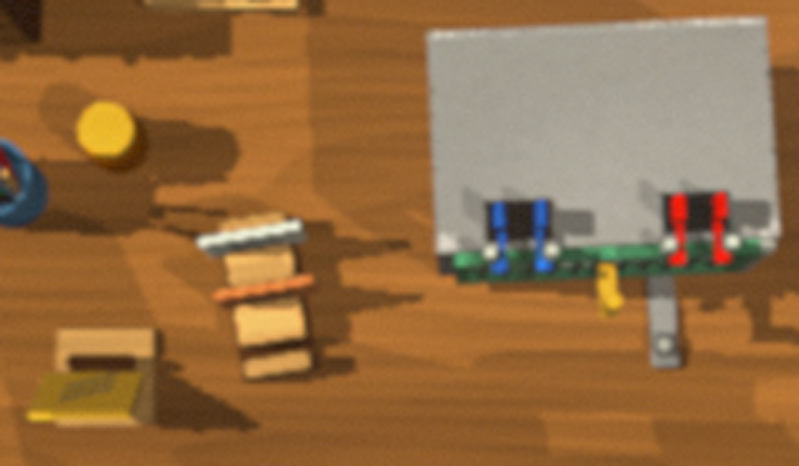

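The crops give usable corners. In s1 the plate's face corners are (547,103), (638,60), (660,150) and (575,192). The cage top corners are (372,320), (12,525) and (556,512). The rack's empty slot is near (465,275). I'll fit poses to these points with the calibration.

```bash
cat > fit.py <<'E'
import numpy as np,cv2
from scipy.optimize import least_squares
from scipy.spatial.transform import Rotation as R
C={n:dict(np.load(n+".npz")) for n in ("scene","top")}
def RW(r):
    r=np.asarray(r); return r if r.shape==(3,3) else R.from_rotvec(r).as_matrix()
def proj(n,P):
    c=C[n]; q=(np.atleast_2d(P)-c["xyz"])@RW(c["rotation"]); q=q@c["camera_matrix"].T; return q[:,:2]/q[:,2:]
def full(n,uv):
    f,o=((3.5,(245,160)) if n=="scene" else (3.33,(180,140)))
    return (np.asarray(uv,float)+.5)/f-.5+o
def tow(p,L): 
    c,s=np.cos(p[2]),np.sin(p[2]); L=np.asarray(L,float); return np.c_[p[0]+c*L[:,0]-s*L[:,1],p[1]+s*L[:,0]+c*L[:,1],L[:,2]]
def fit(obs,p0):
    def res(p): return np.concatenate([(proj(n,tow(p,[l]))[0]-full(n,uv)) for n,l,uv in obs])
    s=least_squares(res,p0,loss="soft_l1"); return s.x,res(s.x).reshape(-1,2)
def ray(n,uv,z):
    c=C[n]; d=RW(c["rotation"])@np.linalg.inv(c["camera_matrix"])@np.r_[full(n,uv),1]; return c["xyz"]+d*(z-c["xyz"][2])/d[2]
t=np.radians(30)
def plate(x,y,z): return [x*np.cos(t)-z*np.sin(t),y,24+x*np.sin(t)+z*np.cos(t)]
E
cat > f1.py <<'E'
from fit import *
np.set_printoptions(precision=2,suppress=True)
S,T="scene","top"
cage,rc=fit([(T,(95,145,170),(428,32)),(T,(95,-145,170),(766,18)),(T,(-95,-145,170),(779,240)),(T,(-95,145,170),(438,253)),
 (S,(95,145,170),(556,512)),(S,(-95,145,170),(372,320)),(S,(-95,-145,170),(12,525))],[550,-80,0])
rack,rr=fit([(S,(-73,35,38),(480,236)),(S,(-73,-35,38),(422,268)),(S,(73,35,38),(613,345)),(S,(73,-35,38),(556,385)),(S,(73,-35,0),(562,405)),
 (S,(54,45,88),(619,274)),(S,(54,-45,88),(538,345)),(S,(46,45,88),(612,270)),(S,(4,45,88),(566,240)),(S,(4,-45,88),(484,307)),
 (T,(-73,35,38),(246,378)),(T,(-73,-35,38),(309,373)),(T,(54,45,88),(197,238)),(T,(54,-45,88),(303,222)),(T,(4,45,88),(213,294)),(T,(4,-45,88),(313,277))],[400,180,0.15])
pl,rp=fit([(S,plate(4,45,80),(638,60)),(S,plate(4,-45,80),(547,103)),(S,plate(4,45,0),(660,150)),(S,plate(4,-45,0),(575,192)),
 (T,plate(-4,45,80),(28,418)),(T,plate(4,-45,0),(150,373))],[350,350,0])
ea,re=fit([(T,(45,45,8),(57,330)),(T,(45,-45,8),(157,330)),(T,(-45,-45,8),(156,426)),(S,(45,45,8),(678,198)),(S,(45,-45,8),(593,240)),(S,(45,-45,0),(595,249)),(S,(-45,-45,8),(530,182))],[350,350,0])
for n,p,r in (("cage",cage,rc),("rack",rack,rr),("plate",pl,rp),("easel",ea,re)): print(n,p,np.degrees(p[2]),"res",r.ravel())
print("slot",tow(rack,[(-50,0,8)]))
Rc=np.array([[np.cos(cage[2]),np.sin(cage[2])],[-np.sin(cage[2]),np.cos(cage[2])]])
loc=lambda p: Rc@(p[:2]-cage[:2])
for nm,n,uv,z in (("redbase",T,(697,213),172),("redbase",S,(125,505),172),("bluebase",T,(519,221),172),("bluebase",S,(313,385),172),("post",T,(611,300),200),("post",S,(152,340),200),
   ("redtabs",T,(699,207),210),("bluetabs",T,(517,215),210)):
    p=ray(n,uv,z); print(nm,n,p,loc(p))
E
python3 f1.py
```

```text
cage [ 666.29 -109.66  -12.5 ] -716.3950118213357 res [ 0.21  0.28  0.5   0.6   0.22  0.05 -0.23  0.13  1.4  -0.04  0.88 -1.37
 -0.75  2.91]
rack [537.07 184.75   0.18] 10.303072643851992 res [-0.23 -2.37 -1.53  2.2   2.02 -1.85  0.41  1.66 -3.03  4.    0.11  0.68
 -0.35 -0.37 -0.23  0.03  0.81 -0.7   0.64 -1.18 -1.46  0.84  2.46 -1.24
  1.79  0.03  0.01  0.16 -0.58 -0.22 -0.48  0.19]
plate [460.25 340.    -0.01] -0.49160643360099404 res [ 0.78  0.18  1.    0.52 -0.49 -0.1  -1.31  0.69  0.38  0.4  -1.23  0.49]
easel [459.75 333.79  18.88] 1081.797555723759 res [ 0.59  0.25 -0.32  0.04 -0.2   0.32  0.81 -0.22  0.8   1.71 -0.16  0.91
 -1.4  -1.98]
slot [[487.88 175.81   8.  ]]
redbase top [ 601.81 -189.8   172.  ] [-69.39 -75.93]
redbase scene [ 601.55 -188.81  172.  ] [-69.59 -74.92]
bluebase top [591.37 -39.39 172.  ] [-70.35  74.84]
bluebase scene [588.67 -38.5  172.  ] [-72.99  75.9 ]
post top [ 522.93 -115.97  200.  ] [-143.47    2.71]
post scene [ 518.31 -118.57  200.  ] [-148.24    0.41]
redtabs top [ 600.79 -186.55  210.  ] [-70.2  -72.62]
bluetabs top [590.52 -36.41 210.  ] [-71.01  77.86]
```

```bash
sed -i 's/73,35,38/73,30,38/g; s/73,-35,38/73,-30,38/g; s/73,-35,0/73,-30,0/' f1.py; cat >> f1.py <<'E'
import itertools
def box(x0,x1,y0,y1,z0,z1): return [(a,b) for a in itertools.product((x0,x1),(y0,y1),(z0,z1)) for b in itertools.product((x0,x1),(y0,y1),(z0,z1)) if sum(i!=j for i,j in zip(a,b))==1 and a<b]
W=[]
for e in box(-95,95,-145,145,0,170): W.append((cage,e,(255,255,0)))
for y in (-75,75):
    for e in box(-81,-59,y-22,y+22,174,210): W.append((cage,e,(255,0,255)))
W.append((cage,((-145,2,144),(-145,2,200)),(0,0,255)))
for x in (-50,0,50):
    for e in box(x-4,x+4,-45,45,8,88): W.append((rack,e,(0,255,0) if x+50 else (0,0,255)))
for e in box(-73,73,-30,30,0,38): W.append((rack,e,(255,255,0)))
for e in box(-4,4,-45,45,0,80): W.append((pl,[plate(*q) for q in e],(0,0,255)))
for e in box(-45,45,-45,45,0,8): W.append((ea,e,(255,255,0)))
k=3
for n,(x0,x1,y0,y1) in (("scene",(245,445,165,325)),("top",(180,420,140,280))):
    im=cv2.resize(cv2.imread(f"pics/{n}0.png")[y0:y1,x0:x1],None,fx=k,fy=k,interpolation=cv2.INTER_CUBIC)
    for p,e,c in W:
        q=((proj(n,tow(p,e))-(x0,y0)+.5)*k).round().astype(int); cv2.line(im,q[0].tolist(),q[1].tolist(),c,1)
    cv2.imwrite(f"pics/o_{n}.png",im)
E
python3 f1.py
```

```text
cage [ 666.29 -109.66  -12.5 ] -716.3950118213357 res [ 0.21  0.28  0.5   0.6   0.22  0.05 -0.23  0.13  1.4  -0.04  0.88 -1.37
 -0.75  2.91]
rack [536.95 184.94   0.17] 9.896608991788398 res [-1.27 -1.52 -0.12  0.99  0.72 -0.7   1.55  0.57 -1.92  2.93  0.13  0.77
 -0.51 -0.42 -0.19  0.11  0.92 -0.68  0.58 -1.31 -0.06  0.58  0.61 -0.85
  1.84 -0.06  0.09  0.28 -0.65 -0.29 -0.52  0.33]
plate [460.25 340.    -0.01] -0.49160643360099404 res [ 0.78  0.18  1.    0.52 -0.49 -0.1  -1.31  0.69  0.38  0.4  -1.23  0.49]
easel [459.75 333.79  18.88] 1081.797555723759 res [ 0.59  0.25 -0.32  0.04 -0.2   0.32  0.81 -0.22  0.8   1.71 -0.16  0.91
 -1.4  -1.98]
slot [[487.7  176.34   8.  ]]
redbase top [ 601.81 -189.8   172.  ] [-69.39 -75.93]
redbase scene [ 601.55 -188.81  172.  ] [-69.59 -74.92]
bluebase top [591.37 -39.39 172.  ] [-70.35  74.84]
bluebase scene [588.67 -38.5  172.  ] [-72.99  75.9 ]
post top [ 522.93 -115.97  200.  ] [-143.47    2.71]
post scene [ 518.31 -118.57  200.  ] [-148.24    0.41]
redtabs top [ 600.79 -186.55  210.  ] [-70.2  -72.62]
bluetabs top [590.52 -36.41 210.  ] [-71.01  77.86]
```

View pics/o_scene.png

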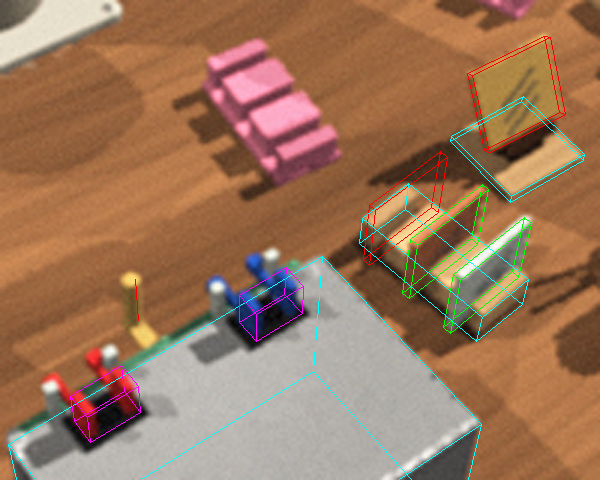

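View pics/o_top.png

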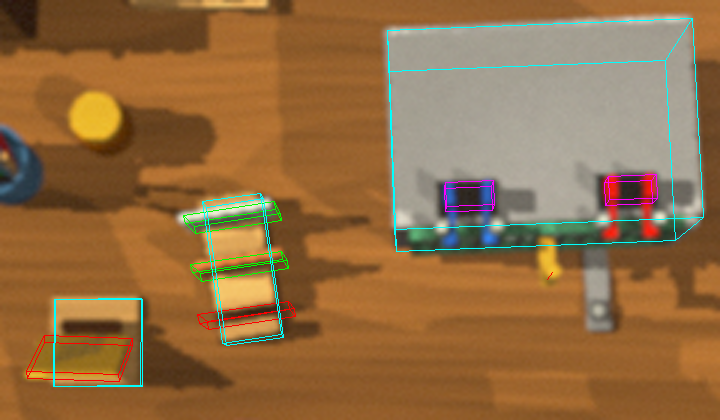

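The fits look good: plate at about (460,340), yaw ≈0°; rack yaw 9.9° with the slot at about (488,176); cage at (666,-110), yaw 3.6°. Next I'll turn the gripper so it closes along world x and travel towards the plate.

Call:
move_arm([
  [[0, 0, -0.3], -0.98, 0],
  [[0, 0, -0.3], -0.98, 0],
  [[0, 0, -0.3], -0.98, 0],
  [[0, 0, -0.3], -0.98, 0],
  [[0, 0, -0.3], -0.98, 0],
  [[0, 0, -0.3], -0.98, 0],
  [[0, 0, -0.3], -0.98, 0],
  [[0, 0, -0.3], -0.98, 0],
  [[0, 0, -0.3], -0.98, 0],
  [[0, 0, -0.3], -0.98, 0],
  [[0, 0, -0.3], -0.98, 0],
  [[0, 0, -0.3], -0.98, 0],
  [[0, 0, -0.3], -0.98, 0],
  [[0, 0, -0.3], -0.98, 0],
  [[0, 0, -0.3], -0.98, 0],
  [[1, 0.7, 0], 0, 0],
  [[1, 0.7, 0], 0, 0],
  [[1, 0.7, 0], 0, 0],
  [[1, 0.7, 0], 0, 0],
  [[1, 0.7, 0], 0, 0],
])

```text
t: 2.77
ee_pos: [267.8, -471.7, 313.2]
orientation: [2.216, 2.226, -0.0]
ft_force: [0.8, -0.6, -0.6]
width: 87.6
grasp_force: 0.0
```

Call:
move_arm([
  [[1, 0.7, 0], 0, 0],
  [[1, 0.7, 0], 0, 0],
  [[1, 0.7, 0], 0, 0],
  [[1, 0.7, 0], 0, 0],
  [[1, 0.7, 0], 0, 0],
  [[1, 0.7, 0], 0, 0],
  [[1, 0.7, 0], 0, 0],
  [[1, 0.7, 0], 0, 0],
  [[1, 0.7, 0], 0, 0],
  [[1, 0, 0], 0, 0],
  [[1, 0, 0], 0, 0],
  [[1, 0, 0], 0, 0],
  [[1, 0, 0], 0, 0],
  [[1, 0, 0], 0, 0],
  [[1, 0, 0], 0, 0],
  [[1, 0, 0], 0, 0],
  [[1, 0, 0], 0, 0],
  [[1, 0, 0], 0, 0],
  [[1, 0, 0], 0, 0],
  [[1, 0, 0], 0, 0],
])

```text
t: 4.43
ee_pos: [422.2, 29.0, 313.4]
orientation: [2.216, 2.226, 0.001]
ft_force: [0.4, 0.6, 0.5]
width: 87.9
grasp_force: 0.0
```

Call:
move_arm([
  [[1, 0, 0], 0, 0],
  [[1, 0, 0], 0, 0],
  [[1, 0, 0], 0, 0],
  [[1, 0, 0], 0, 0],
  [[1, 0.1, 0], 0, 0],
  [[1, 0.1, 0], 0, 0],
  [[1, 0.1, 0], 0, 0],
  [[1, 0, 0], 0, 0],
  [[1, 0, 0], 0, 0],
  [[1, 0, 0], 0, 0],
  [[1, 0, 0], 0, 0],
  [[1, 0, 0], 0, 0],
  [[0.4, 0, 0], 0, 0],
  [[0, 0, 1], 0, 0],
  [[0, 0, 1], 0, 0],
  [[0, 0, 1], 0, 0],
  [[0, 0, 1], 0, 0],
  [[0, 0, 1], 0, 0],
  [[0, 0, 0.5], 0, 0],
  [[0, 0, 0], 0, 0],
])

```text
t: 6.1
ee_pos: [426.7, 336.0, 172.7]
orientation: [-2.216, -2.226, 0.009]
ft_force: [-0.6, 0.1, 0.2]
width: 87.7
grasp_force: 0.0
```

```bash
python3 - <<'E'
from workcell import cams
import cv2,numpy as np
a=cams.get_image("scene")["image"][:,:,::-1]; b=cams.get_image("top")["image"][:,:,::-1]
f=lambda i,x,y:cv2.resize(np.ascontiguousarray(i[y:y+130,x:x+130]),None,fx=3,fy=3,interpolation=cv2.INTER_CUBIC)
cv2.imwrite("pics/g1.png",np.hstack([f(a,350,110),f(b,160,170)]))
E
```

```text
(no output)
```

View pics/g1.png

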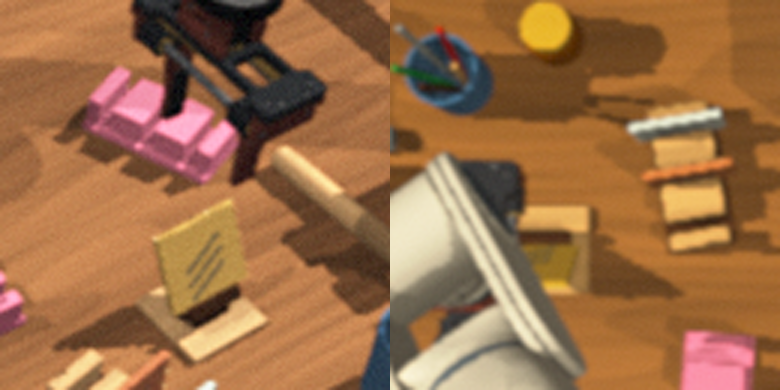

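```bash
python3 - <<'E'
from fit import *
for s in(-1,1): print(proj("scene",[426.7+s*50,336,172.7]),(proj("scene",[426.7+s*50,336,172.7])-(350,110))*3)
E
```

```text
[[406.7587928  153.43130959]] [[170.27637839 130.29392876]]
[[430.25838357 176.08362643]] [[240.77515071 198.2508793 ]]
```

The view shows the open gripper above the plate, fingers straddling it along x; the tips sit a bit above the TCP while open. Next I'll go down and half-close around the plate.

Call:
move_arm([
  [[0.1, 0.1, 0.9], 0, 0],
  [[0, 0, 0.9], 0, 0],
  [[0, 0, 0.9], 0, 0.1],
  [[0, 0, 0.8], 0, 0.2],
  [[0, 0, 0.5], 0, 0.3],
  [[0, 0, 0.3], 0, 0.45],
  [[0, 0, 0], 0, 0.6],
  [[0, 0, 0], 0, 0.6],
  [[0, 0, 0], 0, 0.6],
])

```text
t: 6.95
ee_pos: [431.9, 341.0, 69.6]
orientation: [2.216, 2.226, 0.004]
ft_force: [0.5, -0.3, 0.2]
width: 44.7
grasp_force: 0.0
```

Call:
move_arm([
  [[0, -0.1, 0], 0, 0.6],
  [[0, 0, 0], 0, 0.6],
  [[0, 0, 0], 0, 0.6],
  [[0, 0, 0], 0, 0.6],
])

```text
t: 7.28
ee_pos: [428.5, 340.5, 68.6]
orientation: [2.216, 2.227, 0.001]
ft_force: [0.1, 0.5, -0.3]
width: 34.9
grasp_force: 0.0
```

Call:
move_arm([
  [[0, 0.2, 0], 0, 0.63],
  [[0, 0.2, 0], 0, 0.65],
  [[0, 0.2, 0], 0, 0.68],
  [[0, 0.2, 0], 0, 0.71],
  [[0, 0.2, 0], 0, 0.74],
  [[0, 0.2, 0], 0, 0.77],
  [[0, 0, 0], 0, 0.8],
  [[0, 0, 0], 0, 0.8],
])

```text
t: 7.95
ee_pos: [458.9, 340.5, 68.1]
orientation: [2.217, 2.226, 0.001]
ft_force: [-1.8, -0.1, 0.2]
width: 17.5
grasp_force: 0.3
```

Call:
move_arm([
  [[0, 0, 0], 0, 1],
  [[0, 0, 0], 0, 1],
  [[0, 0, 0], 0, 1],
  [[0, 0, 0], 0, 1],
  [[0, 0, 0], 0, 1],
  [[0, 0, 0], 0, 1],
])

```text
t: 8.45
ee_pos: [458.5, 340.5, 68.1]
orientation: [2.216, 2.227, 0.0]
ft_force: [2.2, 0.8, -4.2]
width: 7.7
grasp_force: 29.7
```

Call:
move_arm([
  [[0, 0, -0.3], 0, 1],
  [[0, 0, -0.5], 0, 1],
  [[0, 0, -0.8], 0, 1],
  [[0, 0, -0.8], 0, 1],
  [[0, 0, -0.6], 0, 1],
  [[-0.5, 0, 0], 0, 1],
  [[-0.9, 0.1, 0], 0, 1],
  [[-0.9, 0.2, 0], -0.4, 1],
  [[-0.9, 0.15, 0], -0.4, 1],
  [[-0.9, 0.1, 0], -0.4, 1],
  [[-0.9, 0, 0], -0.4, 1],
  [[-0.8, 0, 0], -0.33, 1],
  [[-0.5, 0, 0], 0, 1],
  [[-0.2, 0, 0], 0, 1],
  [[0, 0, 0], 0, 1],
  [[0, 0, 0], 0, 1],
])

```text
t: 9.78
ee_pos: [483.3, 179.2, 143.2]
orientation: [-2.022, -2.404, -0.0]
ft_force: [0.0, 0.8, -4.3]
width: 8.0
grasp_force: 29.9
```

```bash
cat > look.py <<'E'
from workcell import cams,ctrl
from fit import *
import sys
def snap(name,jobs,segs,k=4):
    out=[]
    ims={n:np.ascontiguousarray(cams.get_image(n)["image"][:,:,::-1]) for n,_,_ in jobs}
    for n,x0,y0 in jobs:
        im=cv2.resize(ims[n][y0:y0+100,x0:x0+95],None,fx=k,fy=k,interpolation=cv2.INTER_CUBIC)
        cv2.imwrite(f"pics/raw_{name}_{n}.png",ims[n])
        for p,e,c in segs:
            q=((proj(n,tow(p,e))-(x0,y0)+.5)*k).round().astype(int); cv2.line(im,q[0].tolist(),q[1].tolist(),c,1)
        out.append(im)
    cv2.imwrite(f"pics/{name}.png",np.hstack(out))
E
python3 - <<'E'
from look import *
o=ctrl.get_obs();print(o["ee_pos"])
rack=[536.95,184.94,np.radians(9.9)]
p=[o["ee_pos"][0],o["ee_pos"][1],np.radians(9.9)]
zb=o["ee_pos"][2]-44.5
S=[]
for x in(-4,4): S+=[(p,((x,-45,zb),(x,45,zb)),(0,0,255)),(p,((x,-45,zb+80),(x,45,zb+80)),(0,0,255)),(p,((x,-45,zb),(x,-45,zb+80)),(0,0,255)),(p,((x,45,zb),(x,45,zb+80)),(0,0,255))]
for x in(-73,-57,-43,-7,7,43,57,73): S.append((rack,((x,-30,38),(x,30,38)),(255,255,0)))
snap("p1",[("scene",350,180),("top",210,170)],S)
E
```

```text
[483.26255892 179.24090224 143.1997009 ]
```

View pics/p1.png

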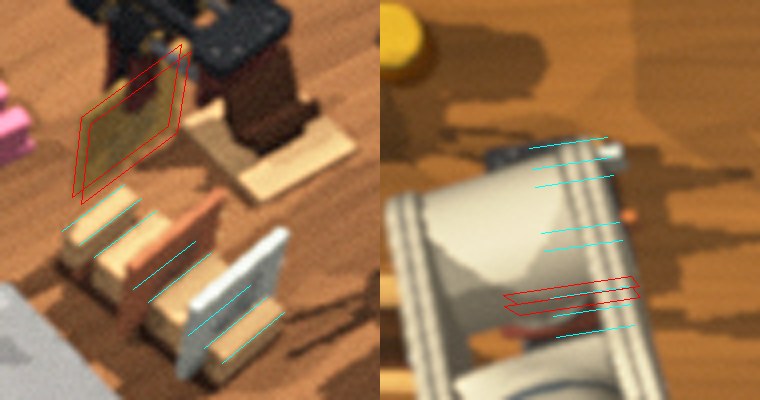

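The drawn model matches the plate and the slot in the scene view: plate bottom edge (82,203)–(180,130), slot edges (82,243)–(142,199) and (95,257)–(157,211). Now I'll align and lower.

Call:
move_arm([
  [[-0.14, 0.15, 0.3], 0, 1],
  [[0, 0, 0.6], 0, 1],
  [[0, 0, 0.6], 0, 1],
  [[0, 0, 0.5], 0, 1],
  [[0, 0, 0.2], 0, 1],
  [[0, 0, 0], 0, 1],
  [[0, 0, 0], 0, 1],
])

```text
t: 10.47
ee_pos: [487.7, 176.5, 88.0]
orientation: [-2.02, -2.406, 0.001]
ft_force: [-0.2, 0.7, -4.4]
width: 7.7
grasp_force: 29.9
```

Call:
move_arm([
  [[0, 0, 0.16], 0, 1],
  [[0, 0, 0.16], 0, 1],
  [[0, 0, 0.16], 0, 1],
  [[0, 0, 0.08], 0, 1],
  [[0, 0, 0], 0, 1],
])

```text
t: 10.88
ee_pos: [487.3, 176.1, 73.7]
orientation: [-2.021, -2.405, 0.001]
ft_force: [-0.5, -0.3, -5.3]
width: 7.8
grasp_force: 29.9
```

Call:
move_arm([
  [[0, 0, 0.16], 0, 1],
  [[0, 0, 0.16], 0, 1],
  [[0, 0, 0.16], 0, 1],
  [[0, 0, 0.12], 0, 1],
  [[0, 0, 0], 0, 1],
])

```text
t: 11.3
ee_pos: [487.2, 176.1, 58.4]
orientation: [-2.021, -2.405, 0.002]
ft_force: [-0.9, 0.4, -5.5]
width: 8.1
grasp_force: 29.9
```

Call:
move_arm([
  [[0, 0, 0.1], 0, 1],
  [[0, 0, 0.08], 0, 1],
  [[0, 0, 0], 0, 1],
  [[0, 0, 0], 0, 1],
])

```text
t: 11.63
ee_pos: [487.6, 176.2, 54.6]
orientation: [-2.021, -2.405, 0.0]
ft_force: [-0.1, -0.4, -4.1]
width: 7.3
grasp_force: 29.9
```

Call:
move_arm([
  [[0, 0, 0.08], 0, 1],
  [[0, 0, 0], 0, 1],
  [[0, 0, 0], 0, 1],
])

```text
t: 11.88
ee_pos: [487.6, 176.2, 52.6]
orientation: [-2.021, -2.405, 0.0]
ft_force: [-0.2, -0.5, -5.6]
width: 8.1
grasp_force: 29.9
```

Call:
move_arm([
  [[0, 0, 0.08], 0, 1],
  [[0, 0, 0], 0, 1],
  [[0, 0, 0], 0, 1],
])

```text
t: 12.13
ee_pos: [487.9, 176.3, 50.8]
orientation: [2.021, 2.405, 0.001]
ft_force: [0.4, 0.9, -3.7]
width: 7.7
grasp_force: 29.9
```

Call:
move_arm([
  [[0, 0, 0.06], 0, 1],
  [[0, 0, 0], 0, 1],
  [[0, 0, 0], 0, 1],
])

```text
t: 12.38
ee_pos: [488.7, 176.3, 50.6]
orientation: [2.02, 2.404, 0.002]
ft_force: [-1.5, -1.8, 10.2]
width: 7.9
grasp_force: 30.0
```

Call:
move_arm([
  [[0, 0, 0.06], 0, 1],
  [[0, 0, 0], 0, 1],
  [[0, 0, 0], 0, 1],
])

```text
t: 12.63
ee_pos: [489.5, 176.5, 50.4]
orientation: [2.019, 2.404, 0.004]
ft_force: [-3.0, -3.5, 25.3]
width: 8.0
grasp_force: 30.1
```

Floor contact is at TCP z≈50.7, as expected. I'll ease off, open part-way and rise.

Call:
move_arm([
  [[0, -0.04, -0.11], 0, 1],
  [[0, 0, 0], 0, 0.9],
  [[0, 0, 0], 0, 0.8],
  [[0, 0, 0], 0, 0.75],
  [[0, 0, 0], 0, 0.75],
  [[0, 0, 0], 0, 0.75],
  [[0, 0, 0], 0, 0.75],
])

```text
t: 13.22
ee_pos: [486.6, 176.1, 50.2]
orientation: [-2.021, -2.405, 0.0]
ft_force: [0.1, -1.0, -0.1]
width: 22.2
grasp_force: 0.0
```

Call:
move_arm([
  [[0, 0, -0.2], 0, 0.75],
  [[0, 0, -0.5], 0, 0.75],
  [[0, 0, -0.9], 0, 0.75],
  [[0, 0, -1], 0, 0.75],
  [[0, 0, -1], 0, 0.75],
  [[0, 0, -1], 0, 0.7],
  [[0, 0, -1], 0, 0.6],
  [[0, 0, -1], 0, 0.4],
  [[0, 0, -1], 0, 0.2],
  [[0, 0, -1], 0, 0],
  [[0, 0, -1], 0, 0],
])

```text
t: 14.13
ee_pos: [486.3, 175.9, 292.0]
orientation: [2.021, 2.405, 0.0]
ft_force: [-0.0, 0.1, 0.5]
width: 56.6
grasp_force: 0.0
```

Call:
move_arm([
  [[-1, 0.13, 0], 0, 0],
  [[-1, 0.13, 0], 0, 0],
  [[-1, 0.13, 0], 0, 0],
  [[-1, 0.13, 0], 0, 0],
  [[-1, 0.13, 0], 0, 0],
  [[-1, 0.13, 0], 0, 0],
  [[-1, 0.13, 0], 0, 0],
  [[-1, 0.13, 0], 0, 0],
  [[-1, 0.13, 0], 0, 0],
  [[-1, 0.13, 0], 0, 0],
  [[-1, 0.13, 0], 0, 0],
  [[-1, 0.13, 0], 0, 0],
  [[-1, 0.13, 0], 0, 0],
  [[-1, 0.13, 0], 0, 0],
  [[-1, 0.13, 0], 0, 0],
  [[0, 0, 0], 0, 0],
])

```text
t: 15.47
ee_pos: [600.0, -188.6, 290.4]
orientation: [2.023, 2.402, -0.001]
ft_force: [-0.8, 0.2, 0.0]
width: 88.0
grasp_force: 0.0
```

Call:
move_arm([
  [[0, 0, 0], 0.96, 0],
  [[0, 0, 0], 0.96, 0],
  [[0, 0, 0], 0.96, 0],
  [[0, 0, 0], 0.96, 0],
  [[0, 0, 0], 0.96, 0],
  [[0, 0, 0], 0.96, 0],
  [[0, 0, 0], 0.96, 0],
  [[0, 0, 0], 0.96, 0],
  [[0, 0, 0], 0.96, 0],
  [[0, 0, 0], 0.96, 0],
  [[0, 0, 0], 0.96, 0],
  [[0, 0, 0], 0.96, 0],
  [[0, 0, 0], 0.96, 0],
  [[0, 0, 0], 0.96, 0],
  [[0, 0, 0], 0.96, 0],
  [[0, 0, 0], 0.96, 0],
  [[0, 0, 0], 0.96, 0],
  [[0, 0, 0], 0.96, 0],
  [[0, 0, 0], 0.96, 0],
  [[0, 0, 0], 0.96, 0],
])

```text
t: 17.13
ee_pos: [598.9, -184.2, 290.6]
orientation: [-3.14, -0.102, 0.001]
ft_force: [0.6, -0.9, -0.6]
width: 87.7
grasp_force: 0.0
```

```bash
python3 - <<'E'
from look import *
o=ctrl.get_obs();print(o["ee_pos"],o["orientation"],o["t"],o["qpos"])
slot=[487.7,176.3,np.radians(9.9)]
S=[]
for x in(-4,4): S+=[(slot,((x,-45,88),(x,45,88)),(0,0,255)),(slot,((x,-45,8),(x,-45,88)),(0,0,255)),(slot,((x,45,8),(x,45,88)),(0,0,255))]
snap("p2",[("scene",350,180),("top",210,170)],S)
E
```

```text
[ 598.9327297  -184.22581654  290.60162387] [-3.13963924e+00 -1.01523724e-01  5.44839351e-04] 17.1333 [-3.17489765e-01  3.40584702e-01  1.53834301e+00  1.83148144e-04
  1.26309788e+00  1.18860136e+00]
```

View pics/p2.png

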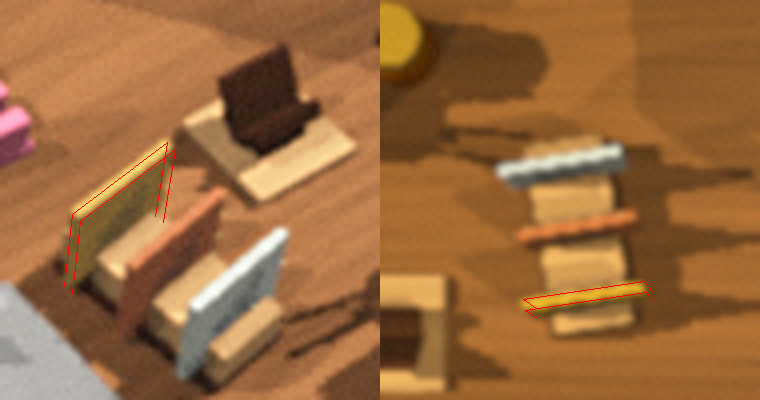

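The plate stands home in the slot and matches the predicted outline in both views, with its top edge (72,212)–(168,142). Next is the red catch.

Call:
move_arm([
  [[0.1, 0.2, 0.5], 0, 0],
  [[0, 0, 0.9], 0, 0],
  [[0, 0, 0.9], 0, 0],
  [[0, 0, 0.9], 0, 0],
  [[0, 0, 0.7], 0, 0],
  [[0, 0, 0.45], 0, 0],
  [[0, 0, 0], 0, 0],
  [[0, 0, 0], 0, 0.2],
  [[0, 0, 0], 0, 0.4],
  [[0, 0, 0], 0, 0.4],
  [[0, 0, 0], 0, 0.4],
])

```text
t: 18.15
ee_pos: [602.9, -190.0, 182.9]
orientation: [3.139, 0.108, 0.003]
ft_force: [-0.4, -1.2, 0.3]
width: 64.7
grasp_force: 0.0
```

Call:
move_arm([
  [[0, 0, 0], 0, 0.5],
  [[0, 0, 0], 0, 0.55],
  [[0, 0, 0], 0, 0.6],
  [[0, 0, 0], 0, 0.65],
  [[0, 0, 0], 0, 0.7],
  [[0, 0, 0], 0, 0.75],
  [[0, 0, 0], 0, 0.8],
  [[0, 0, 0], 0, 0.85],
  [[0, 0, 0], 0, 0.85],
  [[0, 0, 0], 0, 0.85],
  [[0, 0, 0], 0, 0.85],
])

```text
t: 19.07
ee_pos: [602.2, -187.5, 182.5]
orientation: [-3.136, -0.107, -0.0]
ft_force: [-2.9, 10.5, 9.6]
width: 17.9
grasp_force: 30.1
```

Call:
move_arm([
  [[0, 0, 0], 0, 0.6],
  [[0, 0, 0], 0, 0.4],
  [[0, 0, 0], 0, 0.2],
  [[0, 0, 0], 0, 0.1],
  [[0, 0, -0.5], 0, 0],
  [[0, 0, -0.9], 0, 0],
  [[0, 0, -0.9], 0, 0],
  [[0, 0, -0.7], 0, 0],
  [[0, 0, -0.3], 0, 0],
  [[0, 0, 0], 0, 0],
  [[0, 0, 0], 0, 0],
])

```text
t: 19.98
ee_pos: [602.0, -189.9, 264.2]
orientation: [3.14, 0.107, 0.0]
ft_force: [-0.2, -0.4, -0.2]
width: 86.6
grasp_force: 0.0
```

```bash
python3 - <<'E'
from workcell import ctrl,cams
import cv2,numpy as np
from fit import *
for n in ("scene","top"):
    i=cams.get_image(n)["image"].astype(int); cv2.imwrite(f"pics/r1_{n}.png",i[:,:,::-1])
    b=cv2.imread(f"pics/{n}0.png")[:,:,::-1].astype(int)
    for nm,im in (("before",b),("after",i)):
        m=(im[:,:,0]>130)&(im[:,:,1]<60)&(im[:,:,2]<60); m=m.astype(np.uint8)
        k,l,st,c=cv2.connectedComponentsWithStats(m); print(n,nm,[(st[j].tolist(),c[j].round(1).tolist()) for j in range(1,k) if st[j,4]>8 and 180<c[j][1]<320])
E
```

```text
scene before [([274, 282, 15, 14, 66], [280.4, 289.1]), ([265, 294, 12, 12, 54], [270.8, 299.3])]
scene after [([265, 285, 21, 18, 146], [274.8, 293.6])]
top before [([381, 199, 5, 13, 51], [383.3, 204.0]), ([394, 198, 6, 21, 66], [395.5, 207.9]), ([381, 215, 5, 4, 13], [383.2, 217.1])]
top after [([386, 203, 9, 5, 27], [390.0, 204.4])][ WARN:0@1.965] global loadsave.cpp:1063 imwrite_ Unsupported depth image for selected encoder is fallbacked to CV_8U.
```

Red is fully in on both sides: its blob narrowed symmetrically from columns 381–400 to 386–395. Now the blue catch.

Call:
move_arm([
  [[0, -0.6, 0], 0, 0],
  [[0, -1, 0], 0, 0],
  [[0, -1, 0], 0, 0],
  [[0, -1, 0], 0, 0],
  [[0, -1, 0], 0, 0],
  [[0, -1, 0], 0, 0],
  [[0, -0.45, 0], 0, 0],
  [[0, 0, 0], 0, 0],
  [[0, 0, 0.6], 0, 0],
  [[0, 0, 0.9], 0, 0],
  [[0, 0, 0.9], 0, 0],
  [[0, 0, 0.6], 0, 0],
  [[0, 0, 0.25], 0, 0],
  [[0, 0, 0], 0, 0.2],
  [[0, 0, 0], 0, 0.4],
  [[0, 0, 0], 0, 0.4],
  [[0, 0, 0], 0, 0.4],
])

```text
t: 21.5
ee_pos: [592.6, -39.1, 184.1]
orientation: [3.139, 0.107, 0.003]
ft_force: [-0.5, -0.4, 0.2]
width: 65.1
grasp_force: 0.0
```

Call:
move_arm([
  [[0, 0, 0], 0, 0.5],
  [[0, 0, 0], 0, 0.55],
  [[0, 0, 0], 0, 0.6],
  [[0, 0, 0], 0, 0.65],
  [[0, 0, 0], 0, 0.7],
  [[0, 0, 0], 0, 0.75],
  [[0, 0, 0], 0, 0.8],
  [[0, 0, 0], 0, 0.85],
  [[0, 0, 0], 0, 0.85],
  [[0, 0, 0], 0, 0.85],
  [[0, 0, 0], 0, 0.85],
])

```text
t: 22.42
ee_pos: [592.0, -37.8, 183.7]
orientation: [-3.138, -0.107, -0.001]
ft_force: [-3.6, 4.4, 9.0]
width: 17.7
grasp_force: 30.1
```

Call:
move_arm([
  [[0, 0, 0], 0, 0.6],
  [[0, 0, 0], 0, 0.4],
  [[0, 0, 0], 0, 0.2],
  [[0, 0, 0], 0, 0.1],
  [[0, 0, -0.5], 0, 0],
  [[0, 0, -0.9], 0, 0],
  [[0, 0, -0.9], 0, 0],
  [[0, 0, -0.7], 0, 0],
  [[0, 0, -0.3], 0, 0],
  [[0, 0, 0], 0, 0],
  [[0, 0, 0], 0, 0],
])

```text
t: 23.33
ee_pos: [591.7, -38.9, 265.5]
orientation: [3.14, 0.107, 0.0]
ft_force: [-0.7, 0.1, 0.2]
width: 86.5
grasp_force: 0.0
```

```bash
python3 - <<'E'
from workcell import ctrl,cams
import cv2,numpy as np
for n in ("scene","top"):
    i=cams.get_image(n)["image"].astype(int); cv2.imwrite(f"pics/b1_{n}.png",i[:,:,::-1].astype(np.uint8))
    b=cv2.imread(f"pics/{n}0.png")[:,:,::-1].astype(int)
    for nm,im in (("before",b),("after",i)):
        m=(im[:,:,2]>110)&(im[:,:,1]<90)&(im[:,:,0]<70); m=m.astype(np.uint8)
        k,l,st,c=cv2.connectedComponentsWithStats(m); print(n,nm,[(st[j].tolist(),c[j].round(1).tolist()) for j in range(1,k) if st[j,4]>5 and 180<c[j][1]<320 and 280<c[j][0]<420])
E
```

```text
scene before [([327, 251, 17, 11, 38], [334.4, 256.4]), ([320, 262, 12, 8, 30], [325.3, 265.0])]
scene after [([319, 254, 22, 13, 82], [329.0, 260.0])]
top before [([328, 201, 4, 11, 23], [329.6, 206.1]), ([340, 201, 4, 11, 25], [341.6, 205.6])]
top after [([332, 205, 8, 8, 34], [335.6, 208.4])]
```

Blue is in as well. Next I'll go to the handle post at about (520.6,-117.3).

Call:
move_arm([
  [[-0.55, 0.5, 0], 0, 0],
  [[-1, 1, 0], 0, 0],
  [[-1, 1, 0], 0, 0],
  [[-0.5, 0.44, 0], 0, 0],
  [[0, 0, 0], 0, 0],
  [[0, 0, 0.6], 0, 0],
  [[0, 0, 0.9], 0, 0],
  [[0, 0, 0.9], 0, 0],
  [[0, 0, 0.9], 0, 0],
  [[0, 0, 0.5], 0, 0],
  [[0, 0, 0.18], 0, 0],
  [[0, 0, 0], 0, 0.3],
  [[0, 0, 0], 0, 0.5],
  [[0, 0, 0], 0, 0.6],
  [[0, 0, 0], 0, 0.6],
  [[0, 0, 0], 0, 0.6],
])

```text
t: 24.77
ee_pos: [521.4, -117.5, 166.8]
orientation: [3.139, 0.108, 0.003]
ft_force: [0.6, 0.7, -0.1]
width: 57.8
grasp_force: 0.0
```

Call:
move_arm([
  [[0, 0, 0], 0, 0.7],
  [[0, 0, 0], 0, 0.75],
  [[0, 0, 0], 0, 0.8],
  [[0, 0, 0], 0, 0.85],
  [[0, 0, 0], 0, 0.9],
  [[0, 0, 0], 0, 1],
  [[0, 0, 0], 0, 1],
  [[0, 0, 0], 0, 1],
])

```text
t: 25.43
ee_pos: [520.9, -117.7, 165.9]
orientation: [3.139, 0.108, 0.0]
ft_force: [0.2, -1.7, -0.6]
width: 13.2
grasp_force: 30.0
```

```bash
python3 - <<'E'
import numpy as np
H=np.array([573.9,-249.5]);p0=np.array([520.9,-117.7]);a0=np.arctan2(*(p0-H)[::-1])
h=np.radians(3.94);tx=np.array([np.cos(h),np.sin(h)]);ty=np.array([np.sin(h),-np.cos(h)])
P=lambda d:H+142*np.array([np.cos(a0+np.radians(d)),np.sin(a0+np.radians(d))])
acc=np.zeros(2)
for d in range(5,96,5):
    v=(P(d)-P(0)); g=np.array([v@tx,v@ty])/25; s=np.round(g-acc,2); acc+=s; print(d,s.tolist(),P(d).round(1))
E
```

```text
5 [-0.46, 0.17] [ 509.6 -122.9]
10 [-0.45, 0.22] [ 498.8 -129. ]
15 [-0.43, 0.25] [ 488.6 -136. ]
20 [-0.4, 0.29] [ 479.1 -143.8]
25 [-0.38, 0.32] [ 470.2 -152.5]
30 [-0.35, 0.35] [ 462.1 -161.9]
35 [-0.31, 0.38] [ 454.9 -172. ]
40 [-0.28, 0.41] [ 448.6 -182.6]
45 [-0.25, 0.43] [ 443.3 -193.8]
50 [-0.2, 0.45] [ 438.9 -205.4]
55 [-0.17, 0.47] [ 435.6 -217.3]
60 [-0.12, 0.48] [ 433.3 -229.5]
65 [-0.09, 0.49] [ 432.1 -241.8]
70 [-0.03, 0.49] [ 432.  -254.2]
75 [-0.0, 0.5] [ 432.9 -266.6]
80 [0.05, 0.49] [ 435.  -278.8]
85 [0.09, 0.49] [ 438.  -290.8]
90 [0.13, 0.48] [ 442.2 -302.5]
95 [0.17, 0.46] [ 447.3 -313.8]
```

Call:
move_arm([
  [[-0.23, 0.08, 0], 0, 1],
  [[-0.23, 0.09, 0], 0, 1],
  [[-0.22, 0.11, 0], 0, 1],
  [[-0.23, 0.11, 0], 0, 1],
  [[-0.22, 0.12, 0], 0, 1],
  [[-0.21, 0.13, 0], 0, 1],
  [[-0.2, 0.14, 0], 0, 1],
  [[-0.2, 0.15, 0], 0, 1],
  [[-0.19, 0.16, 0], 0, 1],
  [[-0.19, 0.16, 0], 0, 1],
  [[-0.18, 0.17, 0], 0, 1],
  [[-0.17, 0.18, 0], 0, 1],
  [[0, 0, 0], 0, 1],
  [[0, 0, 0], 0, 1],
])

```text
t: 26.6
ee_pos: [462.0, -162.3, 166.0]
orientation: [3.139, 0.106, 0.002]
ft_force: [5.3, -2.5, -6.2]
width: 12.7
grasp_force: 30.0
```

Call:
move_arm([
  [[-0.16, 0.19, 0], 0, 1],
  [[-0.15, 0.19, 0], 0, 1],
  [[-0.14, 0.2, 0], 0, 1],
  [[-0.14, 0.21, 0], 0, 1],
  [[-0.13, 0.21, 0], 0, 1],
  [[-0.12, 0.22, 0], 0, 1],
  [[-0.1, 0.22, 0], 0, 1],
  [[-0.1, 0.23, 0], 0, 1],
  [[-0.09, 0.23, 0], 0, 1],
  [[-0.08, 0.24, 0], 0, 1],
  [[-0.06, 0.24, 0], 0, 1],
  [[-0.06, 0.24, 0], 0, 1],
  [[0, 0, 0], 0, 1],
  [[0, 0, 0], 0, 1],
])

```text
t: 27.77
ee_pos: [433.7, -229.2, 166.0]
orientation: [-3.139, -0.106, -0.003]
ft_force: [6.2, 1.0, -5.3]
width: 13.0
grasp_force: 30.0
```

Forces are low and the gate is past the detent. I'll carry on to square.

Call:
move_arm([
  [[-0.05, 0.24, 0], 0, 1],
  [[-0.04, 0.25, 0], 0, 1],
  [[-0.02, 0.24, 0], 0, 1],
  [[-0.01, 0.25, 0], 0, 1],
  [[0, 0.25, 0], 0, 1],
  [[0, 0.25, 0], 0, 1],
  [[0.02, 0.25, 0], 0, 1],
  [[0.03, 0.24, 0], 0, 1],
  [[0.04, 0.25, 0], 0, 1],
  [[0.05, 0.24, 0], 0, 1],
  [[0.06, 0.24, 0], 0, 1],
  [[0.07, 0.24, 0], 0, 1],
  [[0, 0, 0], 0, 1],
  [[0, 0, 0], 0, 1],
  [[0, 0, 0], 0, 1],
])

```text
t: 29.02
ee_pos: [441.9, -300.9, 165.9]
orientation: [-3.137, -0.106, -0.001]
ft_force: [4.0, 5.4, -1.0]
width: 13.1
grasp_force: 30.0
```

```bash
python3 - <<'E'
from workcell import cams,ctrl
import cv2,numpy as np
a=cams.get_image("scene")["image"][:,:,::-1]; b=cams.get_image("top")["image"][:,:,::-1]
f=lambda i,x,y:cv2.resize(np.ascontiguousarray(i[y:y+190,x:x+260]),None,fx=1.5,fy=1.5,interpolation=cv2.INTER_CUBIC)
f2=lambda i,x,y:cv2.resize(np.ascontiguousarray(i[y:y+190,x:x+260]),None,fx=1.5,fy=1.5,interpolation=cv2.INTER_CUBIC)
cv2.imwrite("pics/end.png",np.hstack([f(a,190,150),f2(b,220,140)]))
E
```

```text
(no output)
```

View pics/end.png

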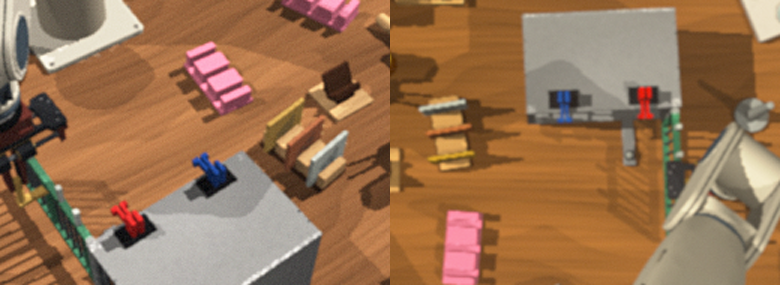

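The gate stands square to the cage front, held by its post. The plate is in the rack and both catches are in.

```bash
python3 -c "
from workcell import ctrl
print(ctrl.close_job())"
```

```text
the job is handed in; nothing more can be done
None
```

I handed in the job at about 29 s: the brass plate stands in the empty slot, the red and then the blue catch are squeezed in, and the gripper holds the gate by its post at about 90°; no verdict came back.

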